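# Set the cutting jig's length stop with its knurled wheel and bring the stock up to it

## Robot

A 6-joint arm with a two-finger parallel gripper is mounted at the origin on the work surface; the furniture and walls round the work are solid. World frame = base frame: x ahead of the robot, y to its left, z up, the work surface at z = 0. Lengths are in m, angles in rad, forces in N, time in s.
With the tool pointing down it reaches from about 0.35 to 0.875 m from the base axis. Payload 15.5 kg.
Tool frame: the origin (TCP) lies at the very end of the fingers, on their centre line; the grasp point (between the pads) lies 19 mm behind it (r.hold_point_z is the distance from the TCP to the grasp point, in m); x points along the fingers, y is the direction in which the jaws open and shut, and the axes are right-handed (so a half turn about x gives the same grasp; the last joint's range is limited). The gripper opens to 85 mm and grips with 20 to 120 N. Pads are 22 mm wide; open, the fingers measure 114 mm over their backs; the gripper's body (76 mm by 85 mm) begins 54 mm behind the grasp point. The pads swing forward as they close: fully open they stand 13 mm farther back than shut.
Start: joints at [1.171, 0.494, 1.345, -0, 1.302, -0.096], TCP at [0.187, 0.596, 0.207] pointing down, gripper open.
Joint ranges: [-2.91, 2.91], [-0.82, 2.16], [0.22, 2.67], [-1.22, 4.37], [0.12, 2.79], [-3.08, 3.08]. Speed limits (rad/s): [1.89, 1.89, 2.57, 3.01, 3.01, 3.01].

## Interface

Orientations are given as a rotation vector (axis times angle).
In Python, from workcell import status, capture, workorder, cut_out, r gives the robot as it stands.
- The arm moves only by the tool servo_tool, never from a script. Its argument "moves" is a list that holds one entry, the list of rows, each a list of 5 numbers: the shift along the world's x, y, z in mm, then the turn about the world's z in degrees, then the finger opening in mm, from 0 to 85.4. A call has 1 to 20 rows; each row shifts and turns the commanded pose from where the row before left it; what a row does not reach is not made up. A row lasts 1/12 s, in which the tool goes at most 41.7 mm and 7.16 degrees, less where a joint would pass 70% of its speed; a pose out of reach is approached as far as the arm can. A call is refused whole if a number of a shift passes 41.7 or a number of a turn 7.16, either way. A call with a gripper value outside its range is refused whole. The fingers move at their own pace and stop on an object; the grip force is fixed at half the most. Time passes only in rows, so rows that do not move let the fingers close. It gives the time, the measured TCP pose, the force and the opening at its end, in the units of the state.
- status.sense(): the state, without advancing time (a new reading comes with each control period).
- capture(name): name is "scene" or "top"; returns a dict with "image" (480x640x3 uint8, red, green, blue), "depth" (480x640 float32, m along the optical axis (not along the pixel's ray), 0 where there is no reading), "mtx" (3x3 intrinsics, pixels), "k1" (the pictures are not rectified: a ray, as slopes to the right and down, at radius r is drawn at 1 + k1 r^2 times it, then the intrinsics apply), "T" (4x4, takes a point from camera to world coordinates). Camera axes: x right, y up, looking along -z (the intrinsics and any distortion apply to the point x, -y, -z); pixel columns grow to the right and rows downward; lengths in m; the calibration is good to about 2 mm. A picture is of the moment at which its call begins.
- workorder.job_done(): hands the job in, once; it reports no verdict.
Trained networks look in a picture, given as the dict that the camera call returned (one of the last four; its "shot" number tells which), for a name from the list of things; names that differ only in an ending like _2 or _b are one class to them, and where a whole thing is asked for, a point or a joint stands for the part that bears it (a point fixed in the world has none). Each returns a list of dicts, best first, with "confidence" (0 to 1); they miss things now and then, are a little off and sometimes report something else, mostly with a low value. They report only what shows in the picture. A call takes as long as a camera call. They do not tell look-alikes from the thing itself.
- cut_out(picture, target): "pixels" (480x640 bool, what is visible of it) and "location" ([column, row] in pixels, amid what is visible of it).
The state is a dict: "time_s": time; "qpos": joint angles; "joint_vel": joint speeds; "effort": joint torques, N m; "position": TCP position; "tcp_rot": TCP orientation; "contact_force": force on the tool from outside, world axes, zero at the start; "torque": the same for the moment, N m; "finger_gap": opening from 0.0 (shut) to 1.0 (fully open).
Only numpy, scipy, OpenCV 4.12 (cv2) and the standard library are available. Lean on these libraries where they do the work, as an engineer would, in place of code of your own. Each camera call takes 0.05 s, during which the arm holds its last target. There are 200 camera calls.

## Task

Set up the next cut on the small cutting jig: with a fingertip, roll the knurled wheel until the steel pointer of the length stop stands level with the point of the brass rider, and take the finger off. Then push the wooden block in the jig's channel up against the stop with a fingertip, gently, so that the stop keeps its setting, and let go. Move the stop only by its wheel; do not shift the rider, do not lift the block, and leave the tape measure, pencil and sanding block where they are.

Things in the scene. Friction and masses are not known exactly. Their poses are not given: they have to be found in the camera images.
- jig: Grey metal cutting jig, 100 x 255 mm, screwed to the bench. Origin: on the bench, under the channel's centre line; x across the jig away from the worker, y along the channel (to the worker's left), z up. Deck 12 mm above the bench, y -150 to 105. Channel 43 mm wide at x = 0, y -96 to 62, between a grey fence (top z = 40) and a low lip (top z = 22); open deck beyond y = 62.
- wheel_hub (a point): Centre of the knurled steel wheel, 56 mm in diameter, 20 mm wide, standing upright at the jig's -y end (jig x = -2, y = -118, z = 42 mm; axle along jig x). Rim top at z = 70, 10 mm above the gearbox beside it. Dragging the rim's top to jig +y (towards the block) moves the stop to +y; -y backs it off. It turns endlessly and stays where it is left.
- wheel_top (a point): Highest point of the wheel's rim, 28 mm above its hub. The wheel drives the stop by gears without slip or play: 1 mm of stop takes 1.75 mm of rim (16 mm of stop for each rad). It needs about 3 N along the rim: a fingertip pressed on the top with 6 to 10 N and drawn straight along jig y turns it; drawn 24 mm it moves the stop 14 mm. Lift off and take another stroke for more.
- stop (a joint): Travel of the length stop in m, 0 to 0.045, growing as it moves towards the block (jig +y). The stop is an aluminium block 38 mm wide, 18 mm long, 34 mm high in the channel, with a toothed steel bar to the gearbox; its face is at jig y = -70 mm plus this value. Friction holds it against about 5 N.
- rider (a joint): Position in m of the brass rider, clamped on the graduated ledge in front of the channel, on the same scale as stop: the stop is set when stop equals this value.
- stop_tip (a point): Point of the stop's small dark steel pointer, which reaches forward over the lip (jig x = -34, z = 25 mm); it lies in the plane of the stop's face.
- rider_tip (a point): Point of the brass rider, an arrow-nosed block 16 mm long with a fine line along its top; it looks at the steel pointer across a 1.5 mm gap (jig x = -35.5, z = 25 mm).
- stop_face (a point): Centre of the stop's face towards the block, 31 mm above the bench; axes as the jig's.
- stock: The block, a light wooden offcut 40 x 85 x 30 mm (x, y, z), about 60 g, loose on the deck in the channel, long side along it. Origin: centre of its underside, axes as the jig's. It touches the stop when its origin is 42.5 mm to +y of the stop's face. Its end to push, 42.5 mm to +y of its origin, sticks 13 to 30 mm out of the channel at the start; it slides with under 1 N.
- tape_measure: Yellow tape measure, 37 x 82 x 65 mm, standing on the bench; origin under its middle. Not part of the job.
- pencil: Red flat carpenter's pencil, 163 mm long, lying on the bench; origin under its middle. Not part of the job.
- sanding_block: Wooden sanding block, 62 x 100 x 30 mm, lying on the bench; origin under its middle. Not part of the job.
Things that resemble listed ones, but are neither listed nor needed, are in the scene too. There is more than one size of the stock; the job needs the larger.

How it is judged:
On the way, in this order (a step that is already met when the one before it is completed fails the run):
1. the stop's pointer stands at the rider's point, within 2 mm, with no finger on the jig (y of stop_tip in the frame of rider_tip between -0.002 and 0.002 m and contact force between each of the arm, the fingers and jig below 0.2 N), for 0.2 s.
2. the block's end is against the stop (within 2 mm) and the stop still stands at the rider (y of stop_tip in the frame of rider_tip between -0.002 and 0.002 m and y of stock in the frame of stop_face between 0.04 and 0.0445 m and x of stock in the frame of jig between -0.004 and 0.004 m and z of stock in the frame of jig below 0.015 m), for 0.2 s.
At the end, for the whole second after the job is handed in: The stop's pointer stands within 2 mm of the rider's point, the block lies flat in the channel with its end within 2 mm of the stop's face, everything is at rest and nothing is touched (all of step 2 and angle between stock's own z axis and vertical below 0.08 rad and linear speed of stock below 0.01 m/s and velocity of joint stop between -0.002 and 0.002 m/s).
It fails at once if the stop was pushed directly and not by its wheel (contact force between any of the fingers, the arm and stop_c0 above 1 N or contact force between any of the fingers, the arm and stop_c1 above 1 N or contact force between any of the fingers, the arm and stop_c2 above 1 N).
It fails at once if the rider was shifted by more than 2 mm (distance of rider_tip from where it was at the start of the episode above 0.002 m).
It fails at once if the block was lifted by more than 8 mm or tipped (z of stock in the frame of jig above 0.02 m or angle between stock's own z axis and vertical above 0.25 rad).
It fails at once if the tape measure, pencil or sanding block was moved by more than 15 mm (distance of any of tape_measure, pencil, sanding_block from where it was at the start of the episode above 0.015 m).
It also fails if it takes over 51 s, if anything falls off the work surface, if the arm or the gripper's body presses on something with over 40 N, if the wrist force passes 120 N, or if a joint passes its speed limit or range.

## Working session

There is one attempt and no reset: what is moved stays moved. The work goes in short steps, Python scripts to look and compute and a tool call to move; the robot and the scene stay as the last step left them, time stands still between calls to the robot, and variables do not carry over. Pictures are saved under pics/ and viewed, on a budget of 10 in all, crops included, one or two more only if the job needs it, and the job is handed in when it is done.

Besides the shell and the picture viewer there is one more tool, called after "Request:" as name(argument=value, ...), one argument or row to a line, values as JSON. servo_tool: Moves the arm, as the interface text tells. Its arguments: {"type":"object","properties":{"moves":{"type":"array","items":{"type":"array","items":{"type":"array","items":{"type":"number"}}}}},"required":["moves"]}

```bash
mkdir -p pics; cat > h.py <<'E'
import numpy as np, cv2
from workcell import status, capture, workorder, cut_out, r
def save(c,name,box=None,s=1):
    im=c["image"]
    if box: im=im[box[1]:box[3],box[0]:box[2]]
    im=cv2.resize(im,None,fx=s,fy=s,interpolation=cv2.INTER_CUBIC)
    cv2.imwrite("pics/"+name,cv2.cvtColor(im,cv2.COLOR_RGB2BGR))
def ray(c,u,v):
    m=c["mtx"]; d=np.array([c["k1"],0,0,0,0.])
    p=cv2.undistortPoints(np.array([[[u,v]]],float),m,d)[0,0]
    return np.array([p[0],-p[1],-1.])
def at_depth(c,u,v):
    z=c["depth"][int(round(v)),int(round(u))]
    return (c["T"]@np.append(ray(c,u,v)*z,1))[:3]
def at_z(c,u,v,h):
    d=c["T"][:3,:3]@ray(c,u,v); o=c["T"][:3,3]
    return o+d*(h-o[2])/d[2]
def proj(c,P):
    p=np.linalg.inv(c["T"])@np.append(P,1); x,y=p[0]/-p[2],-p[1]/-p[2]
    k=1+c["k1"]*(x*x+y*y); return (c["mtx"]@[x*k,y*k,1])[:2]
E
python3 - <<'E'
from h import *
s=status.sense(); print(s)
for n in("scene","top"):
    c=capture(n); save(c,n+"0.png"); print(n,c["T"].round(3).tolist(),c["mtx"].tolist(),c["k1"])
    for t in("jig","wheel_hub","wheel_top","stop","rider","stop_tip","rider_tip","stop_face","stock","tape_measure","pencil","sanding_block"):
        for o in cut_out(c,t)[:3]:
            u,v=o["location"]; print(t,round(o["confidence"],2),np.round([u,v]),o["pixels"].sum(),at_depth(c,u,v).round(4))
E
```

```text
{'time_s': 0.0, 'qpos': array([ 1.17150561e+00,  4.94209459e-01,  1.34614691e+00,  1.63855988e-05,
        1.30249744e+00, -9.55196126e-02]), 'joint_vel': array([-0.00135092, -0.00060788, -0.00017249,  0.00022672,  0.00035347,
        0.00084446]), 'effort': array([ 3.28788818e-03, -8.82162452e+01, -3.83853185e+01,  3.90100240e-04,
        1.00940702e-02,  1.06901248e-05]), 'position': array([0.18679801, 0.59601463, 0.20617859]), 'tcp_rot': array([ 0.23746908,  1.55793963, -0.23938983]), 'contact_force': array([0.08711155, 0.02683443, 0.37502219]), 'torque': array([-0.02937819,  0.03915975,  0.01294528]), 'finger_gap': 0.9971634002102443}
scene [[0.66, 0.47, -0.585, -0.024], [-0.751, 0.427, -0.504, -0.168], [0.013, 0.772, 0.635, 0.617], [0.0, 0.0, 0.0, 1.0]] [[482.66900980019085, 0.0, 318.1854902009545], [0.0, 482.66900980019085, 237.85694934104274], [0.0, 0.0, 1.0]] -0.11536920601160558
jig 0.73 [336. 234.] 4662 [0.5653 0.292  0.0132]
wheel_hub 0.58 [331. 233.] 4839 [0.563  0.3045 0.0104]
wheel_top 0.75 [335. 231.] 4705 [0.5728 0.3021 0.0123]
stop 0.58 [293. 217.] 896 [0.5226 0.37  
[... 912 characters left out ...]
0.3073 0.0149]
wheel_top 0.56 [314. 222.] 5623 [0.5588 0.3038 0.0143]
stop 0.73 [326. 207.] 368 [0.5823 0.2793 0.0566]
rider 0.41 [318. 240.] 84 [0.5205 0.2956 0.0277]
stop_tip 0.81 [326. 210.] 356 [0.5756 0.2793 0.0621]
stop_tip 0.58 [427. 172.] 1596 [0.6533 0.0782 0.0296]
stop_face 0.96 [327. 206.] 357 [0.5826 0.2779 0.0586]
stop_face 0.32 [312. 223.] 5682 [0.5567 0.3065 0.0066]
stock 0.65 [203. 218.] 525 [0.5675 0.5232 0.0203]
stock 0.58 [274. 237.] 959 [0.5271 0.3802 0.0432]
tape_measure 0.94 [364. 292.] 753 [0.4181 0.2094 0.0622]
pencil 0.96 [312. 345.] 528 [0.3148 0.3095 0.0063]
pencil 0.15 [320. 243.] 90 [0.515  0.2916 0.0257]
sanding_block 0.86 [428. 172.] 1590 [0.652  0.0769 0.029 ]
```

```bash
python3 - <<'E'
from h import *
a=capture("scene"); b=capture("top")
save(a,"s1.png",(200,130,440,310),3.3); save(b,"t1.png",(180,130,420,310),3.3)
E
```

```text
(no output)
```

View pics/top0.png

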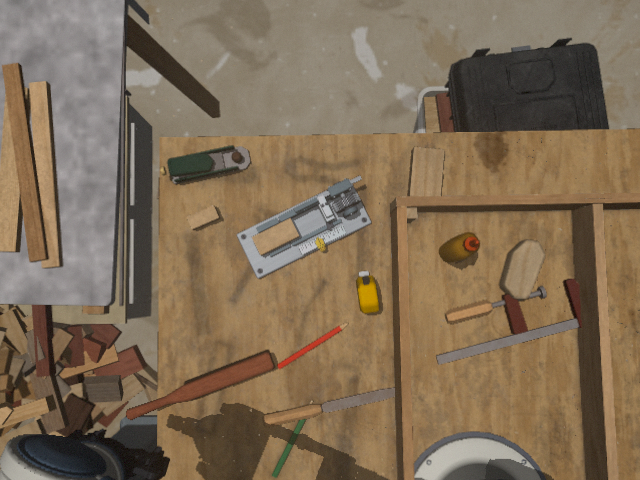

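View pics/t1.png

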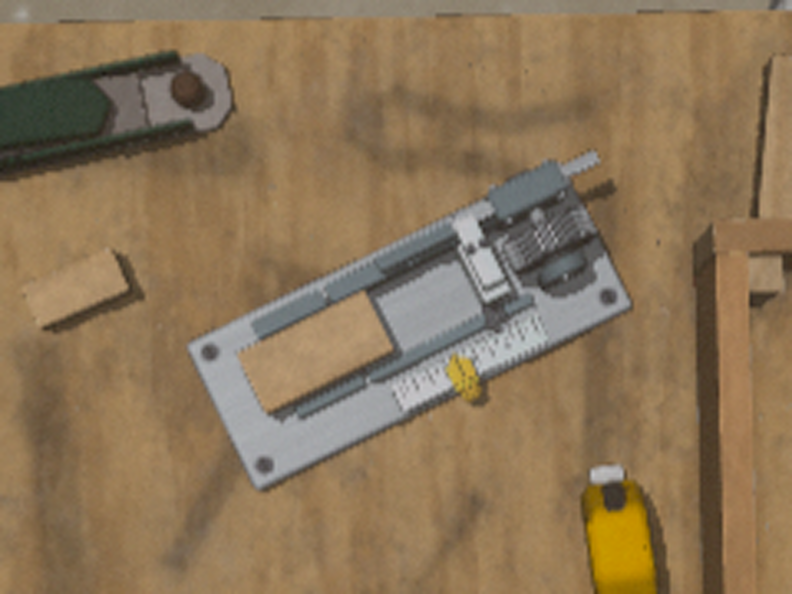

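View pics/s1.png

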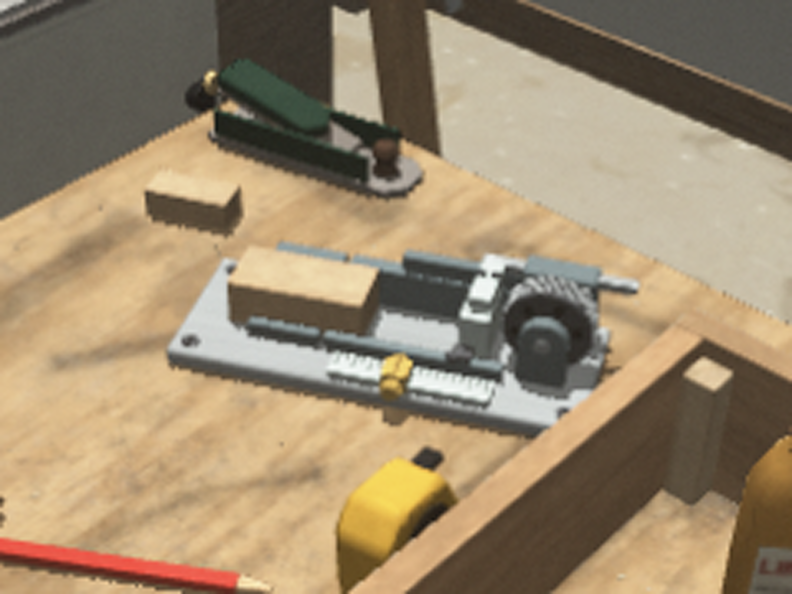

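The top crop (origin 180,130, scale 3.3) shows the larger block in the jig channel at crop (320,350). The look-alike is the small loose offcut at (80,290), top pixel (203,218). The wheel is at (548,230), the stop's dark pointer at about (495,312) and the brass rider at (464,378). The scene view agrees, with the pointer at (460,352) and the rider at (397,372). The yellow tape measure, red pencil and sanding block lie clear of the jig.

Next I fit the jig pose and make rectified views.

```bash
cat >> h.py <<'E'
def J2W(J,p):
    x,y,a=J; c,s=np.cos(a),np.sin(a); p=np.asarray(p,float)
    return np.array([x+c*p[0]-s*p[1],y+s*p[0]+c*p[1],p[2]])
def rect(c,J,x0,x1,y0,y1,z,s):
    "rectified jig plane z (m); columns = -y (left is +y), rows = -x; s px/mm"
    P=[(x1,y1),(x1,y0),(x0,y0),(x0,y1)]
    W,H=int((y1-y0)*1000*s),int((x1-x0)*1000*s)
    src=np.float32([proj(c,J2W(J,(x,y,z))) for x,y in P])
    M=cv2.getPerspectiveTransform(src,np.float32([[0,0],[W,0],[W,H],[0,H]]))
    return cv2.warpPerspective(c["image"],M,(W,H),flags=cv2.INTER_CUBIC)
E
cat > m.py <<'E'
from h import *
from scipy.optimize import least_squares
a=capture("scene"); b=capture("top")
f=lambda u,v,o:((u+.5)/3.3-.5+o[0],(v+.5)/3.3-.5+o[1])
t=lambda u,v:at_z(b,*f(u,v,(180,130)),.012)
A,B,C=t(188,345),t(260,490),t(632,305)
print(A,B,C,np.linalg.norm(A-B),np.linalg.norm(B-C))
e=(B-C)[:2];ang=np.arctan2(e[1],e[0])-np.pi/2
e2=(A-B)[:2];print("yaw",ang,np.arctan2(e2[1],e2[0]))
# stock top: depth-based points z~.042
for c in(a,b):
    o=[o for o in cut_out(c,"stock") if o["pixels"].sum()>700][0]
    v,u=np.nonzero(o["pixels"]); P=np.array([at_depth(c,i,j) for i,j in zip(u,v)]); q=P[(P[:,2]>.036)&(P[:,2]<.05)]
    print("stock",len(q),q.mean(0),cv2.minAreaRect((q[:,:2]*1000).astype(np.float32)), np.median(q[:,2]))
s=at_z(b,*f(319,350,(180,130)),.042);print("stock centre hand",s)
# jig origin: y from deck ends, x from fence-side/stock
J=np.array([0,0,ang]);c,sn=np.cos(ang),np.sin(ang)
ux,uy=np.array([c,sn]),np.array([-sn,c])
print("y:",A[:2]@uy-.105,B[:2]@uy-.105,C[:2]@uy+.150,"x A,B,C,stock",A[:2]@ux,B[:2]@ux,C[:2]@ux,s[:2]@ux)
oy=np.mean([(A[:2]@uy+B[:2]@uy)/2-.105,C[:2]@uy+.150]);ox=s[:2]@ux
o=ox*ux+oy*uy;J=[o[0],o[1],ang];print("J",J);np.save("J.npy",J)
for n,k in(("t",b),("s",a)):
    im=rect(k,J,-.07,.055,-.155,.11,.025,3)
    for y in range(-150,111,50): im[::4,int((.11-y/1000)*3000)-1]=(255,0,0)
    im[int(.055*3000),::4]=(255,0,0)
    globals()["r"+n]=im
cv2.imwrite("pics/rect1.png",cv2.cvtColor(np.vstack([rt,rs])[:,:,:],cv2.COLOR_RGB2BGR)[:600*2])
E
python3 m.py; python3 -c "
import cv2;i=cv2.imread('pics/rect1.png');print(i.shape);cv2.imwrite('pics/rect1.png',cv2.resize(i,None,fx=.8,fy=.8) if i.shape[0]>600 else i)"
```

```text
[0.53609206 0.45791892 0.012     ] [0.44785121 0.41483437 0.012     ] [0.55667634 0.18899083 0.012     ] 0.09819738699784797 0.25069545870148807
yaw 0.44903117394156755 0.45421229946544267
stock 606 [0.52743607 0.37797964 0.04129512] ((530.3587036132812, 380.67059326171875), (46.64446258544922, 86.44459533691406), 26.10712432861328) 0.041607979506608994
stock 881 [0.52905021 0.37893554 0.04174328] ((529.2872924804688, 379.1175842285156), (40.34503936767578, 84.71765899658203), 25.567319869995117) 0.04175731820999973
stock centre hand [0.52908897 0.37668236 0.042     ]
y: 0.07481075875315706 0.07430198804125719 0.07860652933976911 x A,B,C,stock 0.6817276017933908 0.5835315328009518 0.5835315328009517 0.6401545251139065
J [np.float64(0.5434513131456749), np.float64(0.3468763539905205), np.float64(0.44903117394156755)]
(750, 795, 3)
```

View pics/rect1.png

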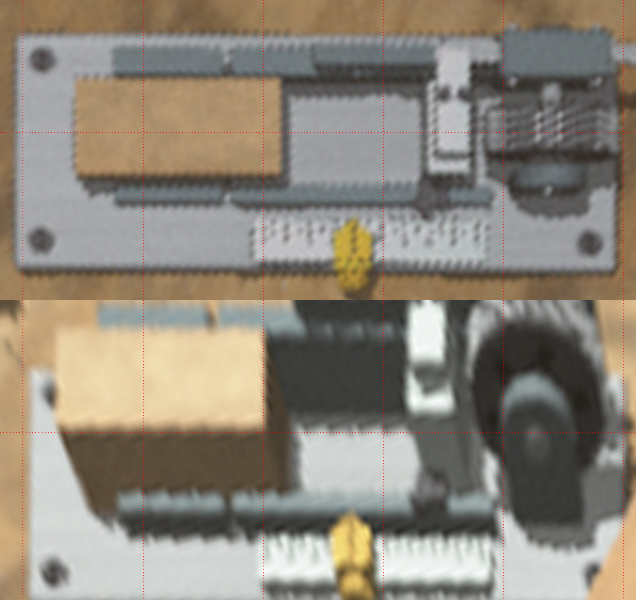

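```bash
python3 - <<'E'
from h import *
from scipy.spatial.transform import Rotation as R
s=status.sense(); M=R.from_rotvec(s["tcp_rot"]).as_matrix(); print(M.round(3)); print("jaw yaw deg",np.degrees(np.arctan2(M[1,1],M[0,1])))
J=np.load("J.npy"); print(J,np.degrees(J[2]))
for p in((-2,-118,70),(-2,-130,70),(-2,-106,70),(0,105,27),(0,130,27)): print(p,(J2W(J,np.array(p)/1000)*1000).round(1))
# check wheel top height/position from depth in top camera
b=capture("top"); o=J2W(J,(-.002,-.118,.07)); u,v=proj(b,o); print(u,v)
D=b["depth"];P=[]
for j in range(int(v)-30,int(v)+30):
  for i in range(int(u)-30,int(u)+30):
    w=at_depth(b,i,j)
    if .063<w[2]<.08:P.append(w)
P=np.array(P);c,sn=np.cos(J[2]),np.sin(J[2]);d=P[:,:2]-J[:2]
q=np.c_[d@[c,sn],d@[-sn,c],P[:,2]]*1000
print(len(q),q.min(0),q.max(0),q.mean(0))
E
```

```text
[[-0.     0.299  0.954]
 [-0.     0.954 -0.299]
 [-1.    -0.     0.   ]]
jaw yaw deg 72.5950529123216
[0.54345131 0.34687635 0.44903117] 25.72759113665657
(-2, -118, 70) [592.9 239.7  70. ]
(-2, -130, 70) [598.1 228.9  70. ]
(-2, -106, 70) [587.7 250.5  70. ]
(0, 105, 27) [497.9 441.5  27. ]
(0, 130, 27) [487. 464.  27.]
346.8912644961564 200.01605635805498
210 [ -12.24664309 -138.55203144   63.00814115] [ 34.85262574 -69.93040903  74.63825117] [   0.49202612 -116.25283853   67.07073984]
```

Request:
servo_tool(
  moves=[
    [[25,-22,0,2.5,0],[25,-22,0,2.5,0],[25,-22,0,2.5,0],[25,-22,0,2.5,0],[25,-22,0,2.5,0],[25,-22,0,2.5,0],[25,-22,0,2.5,0],[25,-22,0,2.5,0],[25,-22,-5,2.5,0],[25,-22,-10,2.5,0],[25,-22,-10,2.5,0],[25,-22,-10,2.5,0],[25,-22,-10,2.5,0],[25,-22,-10,2.5,0],[25,-22,-10,2.5,0],[25,-22,-10,2.5,0],[11,-15,-10,3.1,0],[0,0,0,0,0]],
  ],
)

```text
time_s: 3.15
position: [0.5996, 0.2261, 0.1197]
tcp_rot: [-0.353, 1.544, 0.351]
contact_force: [-0.5, -0.8, -0.7]
finger_gap: -0.002
```

Request:
servo_tool(
  moves=[
    [[-1.5,3.5,-10,0,0],[0,0,-10,0,0],[0,0,-10,0,0],[0,0,-10,0,0],[0,0,-4,0,0],[0,0,-2,0,0],[0,0,0,0,0]],
  ],
)

```text
time_s: 3.73
position: [0.5961, 0.2331, 0.0753]
tcp_rot: [-0.352, 1.543, 0.352]
contact_force: [-0.4, -0.2, 0.3]
finger_gap: 0.001
```

Request:
servo_tool(
  moves=[
    [[0,0,-1,0,0],[0,0,-1,0,0],[0,0,-1,0,0],[0,0,-0.5,0,0]],
  ],
)

```text
time_s: 4.07
position: [0.5966, 0.2329, 0.0725]
tcp_rot: [-0.352, 1.542, 0.352]
contact_force: [-0.3, 0.6, -0.5]
finger_gap: -0.001
```

Request:
servo_tool(
  moves=[
    [[1.5,-3.5,-1,0,0],[0,0,-0.7,0,0],[0,0,-0.7,0,0],[0,0,0,0,0]],
  ],
)

```text
time_s: 4.4
position: [0.5979, 0.2292, 0.0697]
tcp_rot: [-0.351, 1.542, 0.351]
contact_force: [-0.4, 0.3, 0.8]
finger_gap: 0.0
```

Request:
servo_tool(
  moves=[
    [[0,0,-0.6,0,0],[0,0,0,0,0]],
  ],
)

```text
time_s: 4.57
position: [0.5979, 0.2294, 0.0692]
tcp_rot: [-0.352, 1.542, 0.352]
contact_force: [-0.0, 0.2, -0.2]
finger_gap: -0.002
```

Request:
servo_tool(
  moves=[
    [[0,0,-0.5,0,0],[0,0,-0.5,0,0],[0,0,0,0,0]],
  ],
)

```text
time_s: 4.82
position: [0.5979, 0.2294, 0.0682]
tcp_rot: [-0.352, 1.542, 0.352]
contact_force: [0.0, -0.1, -0.8]
finger_gap: -0.004
```

Request:
servo_tool(
  moves=[
    [[0,0,-0.5,0,0],[0,0,-0.5,0,0],[0,0,0,0,0]],
  ],
)

```text
time_s: 5.07
position: [0.5979, 0.2294, 0.0672]
tcp_rot: [-0.352, 1.542, 0.352]
contact_force: [-0.3, 1.2, -0.1]
finger_gap: 0.002
```

```bash
python3 - <<'E'
from h import *
a=capture("scene"); save(a,"s2.png",(280,150,430,270),5)
E
```

```text
(no output)
```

View pics/s2.png

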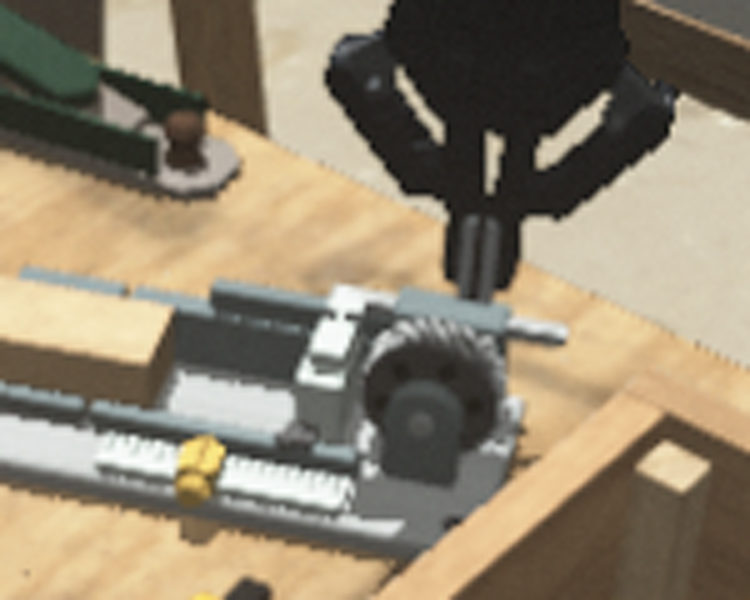

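```bash
python3 - <<'E'
from h import *
a=capture("scene"); b=capture("top"); p=status.sense()["position"]; J=np.load("J.npy")
for c in(a,b):
    u,v=proj(c,p); w=proj(c,J2W(J,(-.002,-.118,.07))); print("tcp",u,v,"wheel",w)
u,v=proj(a,p); print("tcp in crop",(u-280)*5,(v-150)*5); w=proj(a,J2W(J,(-.002,-.118,.07)));print((w-[280,150])*5)
print("depth-based tip",at_depth(a,280+475/5,150+285/5),"gearbox",at_depth(a,280+450/5,150+308/5),"wheel top",at_depth(a,280+435/5,150+335/5))
save(b,"t2.png",(280,140,400,260),5)
E
```

```text
tcp 373.8443169415398 217.9033352640286 wheel [367.98969895 215.72794231]
tcp 352.1810043112372 197.52311179939727 wheel [346.8912645  200.01605636]
tcp in crop 469.22158470769887 339.51667632014306
[439.94849476 328.63971157]
depth-based tip [0.58832135 0.22323565 0.10080708] gearbox [0.61722228 0.25205199 0.06037418] wheel top [0.58936987 0.23934291 0.0691133 ]
```

View pics/t2.png

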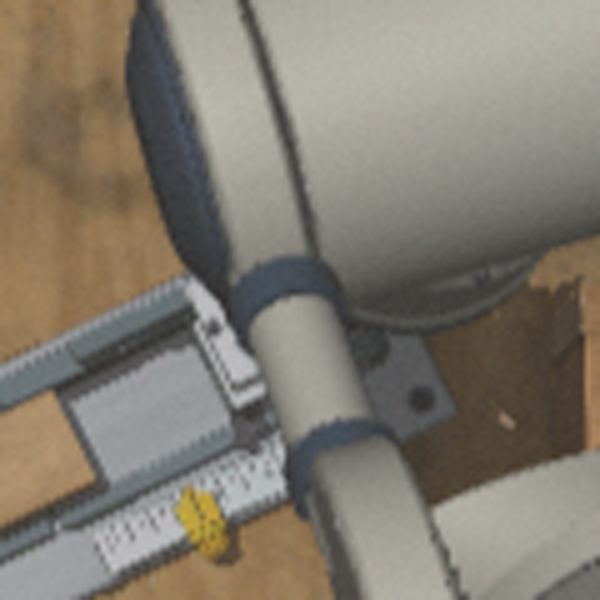

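```bash
python3 - <<'E'
from h import *
a=capture("scene");s=status.sense();print(s["position"],s["finger_gap"],r.hold_point_z,[k for k in dir(r) if k[0]!='_'])
for u in(371,373,375,377):
  print(u,[(v,*(at_depth(a,u,v)*1000).round().astype(int)) for v in range(196,220,2)])
E
```

```text
[0.59797295 0.22941379 0.06730061] 0.0035217289124548565 0.0187 ['PlanningError', 'hold_point_z']
371 [(196, np.int64(589), np.int64(235), np.int64(119)), (198, np.int64(588), np.int64(234), np.int64(116)), (200, np.int64(589), np.int64(234), np.int64(111)), (202, np.int64(590), np.int64(234), np.int64(106)), (204, np.int64(589), np.int64(233), np.int64(103)), (206, np.int64(706), np.int64(309), np.int64(-1)), (208, np.int64(700), np.int64(305), np.int64(-1)), (210, np.int64(620), np.int64(252), np.int64(63)), (212, np.int64(618), np.int64(250), np.int64(60)), (214, np.int64(605), np.int64(241), np.int64(67)), (216, np.int64(596), np.int64(235), np.int64(70)), (218, np.int64(593), np.int64(232), np.int64(69))]
373 [(196, np.int64(588), np.int64(229), np.int64(123)), (198, np.int64(587), np.int64(229), np.int64(119)), (200, np.int64(588), np.int64(229), np.int64(114)), (202, np.int64(586), np.int64(227), np.int64(111)), (204, np.int64(587), np.int64(227), np.int64(106)), (206, np.int64(588), np.int64(228), np.int64(101)), (208, np.int64(587), np.int64(226), np.int64(98)), (210, np.int
[... 788 characters left out ...]
int64(232), np.int64(66)), (218, np.int64(600), np.int64(228), np.int64(66))]
377 [(196, np.int64(590), np.int64(223), np.int64(124)), (198, np.int64(592), np.int64(223), np.int64(119)), (200, np.int64(590), np.int64(222), np.int64(116)), (202, np.int64(590), np.int64(221), np.int64(112)), (204, np.int64(590), np.int64(221), np.int64(108)), (206, np.int64(591), np.int64(221), np.int64(103)), (208, np.int64(592), np.int64(221), np.int64(98)), (210, np.int64(594), np.int64(222), np.int64(92)), (212, np.int64(626), np.int64(242), np.int64(60)), (214, np.int64(622), np.int64(238), np.int64(59)), (216, np.int64(619), np.int64(236), np.int64(57)), (218, np.int64(608), np.int64(229), np.int64(62))]
```

Request:
servo_tool(
  moves=[
    [[0,0,-8,0,0],[0,0,-6,0,0],[0,0,-4,0,0],[0,0,-2,0,0],[0,0,0,0,0]],
  ],
)

```text
time_s: 5.68
position: [0.5975, 0.2292, 0.0464]
tcp_rot: [-0.352, 1.543, 0.352]
contact_force: [-0.3, -0.3, -0.1]
finger_gap: -0.001
```

Request:
servo_tool(
  moves=[
    [[0,0,-1,0,0],[0,0,-1,0,0],[0,0,0,0,0]],
  ],
)

```text
time_s: 5.93
position: [0.598, 0.2294, 0.0453]
tcp_rot: [-0.352, 1.542, 0.352]
contact_force: [-0.0, 0.3, 0.1]
finger_gap: 0.0
```

```bash
python3 - <<'E'
from h import *
a=capture("scene");s=status.sense();print(s["position"],s["contact_force"])
for u in(369,371,373,375,377): print(u,[(v,*map(int,(at_depth(a,u,v)*1000).round())) for v in range(208,224,2)])
E
```

```text
[0.59800177 0.22942322 0.04536122] [-0.22551048 -0.87616981  0.22845027]
369 [(208, 589, 236, 92), (210, 589, 236, 88), (212, 588, 235, 84), (214, 589, 235, 78), (216, 594, 238, 70), (218, 589, 235, 69), (220, 587, 233, 66), (222, 586, 231, 63)]
371 [(208, 590, 233, 93), (210, 588, 231, 91), (212, 587, 230, 87), (214, 586, 229, 83), (216, 587, 229, 78), (218, 588, 229, 73), (220, 589, 229, 67), (222, 588, 228, 63)]
373 [(208, 587, 227, 98), (210, 588, 227, 92), (212, 589, 227, 87), (214, 586, 225, 85), (216, 588, 225, 79), (218, 588, 225, 75), (220, 592, 227, 67), (222, 591, 226, 64)]
375 [(208, 591, 224, 97), (210, 591, 224, 92), (212, 590, 223, 89), (214, 590, 223, 84), (216, 589, 222, 81), (218, 591, 222, 75), (220, 598, 226, 64), (222, 595, 224, 62)]
377 [(208, 593, 221, 97), (210, 590, 219, 95), (212, 592, 220, 89), (214, 591, 219, 86), (216, 592, 219, 80), (218, 592, 218, 76), (220, 602, 224, 63), (222, 601, 223, 59)]
```

Request:
servo_tool(
  moves=[
    [[0,0,-0.7,0,0],[0,0,-0.7,0,0],[0,0,0,0,0]],
  ],
)

```text
time_s: 6.23
position: [0.5983, 0.2295, 0.0444]
tcp_rot: [-0.352, 1.541, 0.352]
contact_force: [-1.6, -0.5, 7.8]
finger_gap: 0.002
```

Request:
servo_tool(
  moves=[
    [[0,0,-0.5,0,0],[0,0,-0.5,0,0],[0,0,0,0,0]],
  ],
)

```text
time_s: 6.48
position: [0.5984, 0.2293, 0.0439]
tcp_rot: [-0.352, 1.541, 0.351]
contact_force: [-3.2, -3.4, 14.9]
finger_gap: -0.002
```

Request:
servo_tool(
  moves=[
    [[0,0,0.7,0,0],[-1.2,2.5,0,0,0],[-1.2,2.5,0,0,0],[-1.2,2.5,0,0,0],[-1.2,2.5,0,0,0]],
  ],
)

```text
time_s: 6.9
position: [0.5938, 0.239, 0.0452]
tcp_rot: [-0.352, 1.54, 0.351]
contact_force: [-4.6, -5.7, 24.2]
finger_gap: 0.002
```

Request:
servo_tool(
  moves=[
    [[0,0,0.7,0,0],[-1.2,2.5,0.4,0,0],[-1.2,2.5,0,0,0],[-1.2,2.5,0,0,0],[-1.2,2.5,-0.2,0,0],[0,0,0,0,0]],
  ],
)

```text
time_s: 7.4
position: [0.5886, 0.2497, 0.0451]
tcp_rot: [-0.352, 1.541, 0.352]
contact_force: [-1.3, -1.2, 8.6]
finger_gap: 0.001
```

Request:
servo_tool(
  moves=[
    [[0,0,3,0,0],[0,0,3,0,0],[3,-6,0,0,0],[3,-6,0,0,0],[3,-6,0,0,0],[0,0,0,0,0]],
  ],
)

```text
time_s: 7.9
position: [0.5981, 0.2298, 0.0503]
tcp_rot: [-0.351, 1.542, 0.351]
contact_force: [-0.8, -0.0, 1.0]
finger_gap: -0.001
```

```bash
cat > shift.py <<'E'
from h import *
J=np.load("J.npy"); S=6
for n in("scene","top"):
    c=capture(n); c0=dict(c); c0["image"]=cv2.cvtColor(cv2.imread(f"pics/{n}0.png"),cv2.COLOR_BGR2RGB)
    A=rect(c0,J,-.045,-.022,-.1,0.02,.025,S); B=rect(c,J,-.045,-.022,-.1,0.02,.025,S)
    # pointer patch about y=-69..: columns from y1=.02
    for x0,x1 in((.063,.078+.01),(.075,.088+.006)):
        t=A[20:80,int((x0+.02)*1000*S)-60:int((x1+.02)*1000*S)-30]
        m=cv2.matchTemplate(B,t,cv2.TM_CCOEFF_NORMED); i=np.unravel_index(m.argmax(),m.shape)
        print(n,"shift mm",(int((x0+.02)*1000*S)-60-i[1])/S,"row",i[0]-20,"score",m.max().round(2))
E
python3 shift.py; python3 - <<'E'
from h import *
s=status.sense();print(s["position"],s["contact_force"],s["time_s"])
J=np.load("J.npy"); ims=[]
for n in("scene","top"):
    c=capture(n)
    for im in (cv2.cvtColor(cv2.imread(f"pics/{n}0.png"),cv2.COLOR_BGR2RGB),c["image"]):
        d=dict(c,image=im); q=rect(d,J,-.047,-.023,-.1,0,.025,7.9)
        for y in range(-100,1,10): q[:6,min(int(-y*7.9),789)]=(255,0,0)
        ims.append(q[:145])
cv2.imwrite("pics/r2.png",cv2.cvtColor(np.vstack(ims),cv2.COLOR_RGB2BGR))
E
```

```text
scene shift mm 12.666666666666666 row -2 score 0.99
scene shift mm 12.333333333333334 row -1 score 0.98
top shift mm 13.0 row 1 score 0.96
top shift mm 13.166666666666666 row 0 score 0.96
[0.59749897 0.23081848 0.0502922 ] [ 0.44631349 -0.0771051   0.59173492] 8.0
```

View pics/r2.png

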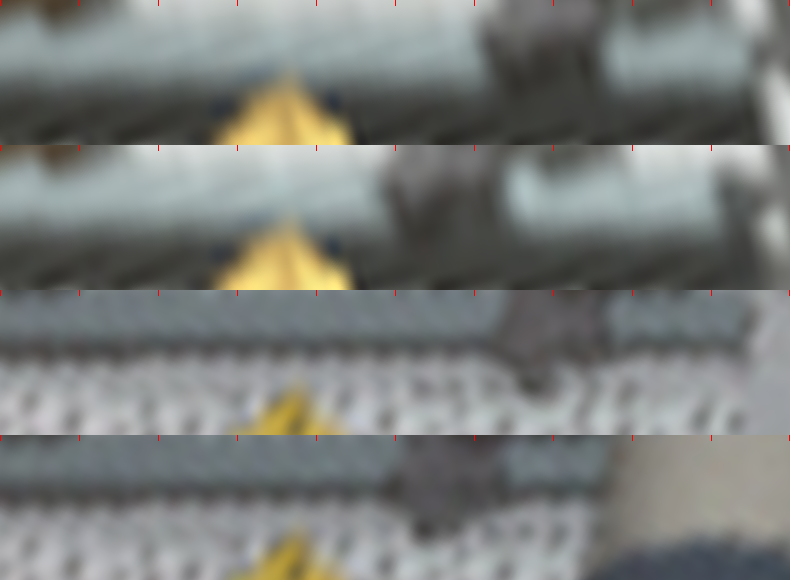

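Request:
servo_tool(
  moves=[
    [[0,0,-3,0,0],[0,0,-3.2,0,0],[-1.2,2.5,0,0,0],[-1.2,2.5,0.1,0,0],[-1.2,2.5,0.1,0,0],[-1.2,2.5,0,0,0],[-1.2,2.5,0,0,0],[-1.2,2.5,0,0,0],[-1.2,2.5,0,0,0],[-1.2,2.5,-0.2,0,0],[0,0,0,0,0]],
  ],
)

```text
time_s: 9.02
position: [0.5879, 0.252, 0.0447]
tcp_rot: [-0.352, 1.541, 0.352]
contact_force: [-0.6, -0.1, 9.3]
finger_gap: -0.001
```

Request:
servo_tool(
  moves=[
    [[0,0,3,0,0],[0,0,3,0,0],[3,-6,0,0,0],[3,-6,0,0,0],[1,-2,0,0,0],[0,0,0,0,0]],
  ],
)

```text
time_s: 9.52
position: [0.5952, 0.2364, 0.0501]
tcp_rot: [-0.351, 1.542, 0.351]
contact_force: [-0.3, -0.2, -0.1]
finger_gap: 0.004
```

```bash
python3 shift.py; python3 - <<'E'
from h import *
J=np.load("J.npy"); ims=[]
for n in("scene","top"):
    c=capture(n)
    q=rect(c,J,-.05,-.01,-.065,-.025,.025,10)
    for y in range(-65,-24,5): q[:6,min(int((-.025-y/1000)*10000),399)]=(255,0,0)
    ims.append(q)
cv2.imwrite("pics/r3.png",cv2.cvtColor(np.hstack(ims),cv2.COLOR_RGB2BGR))
E
```

```text
scene shift mm 25.5 row -2 score 0.95
scene shift mm 26.0 row 1 score 0.97
top shift mm 26.0 row 1 score 0.94
top shift mm 25.833333333333332 row 0 score 0.93
```

View pics/r3.png

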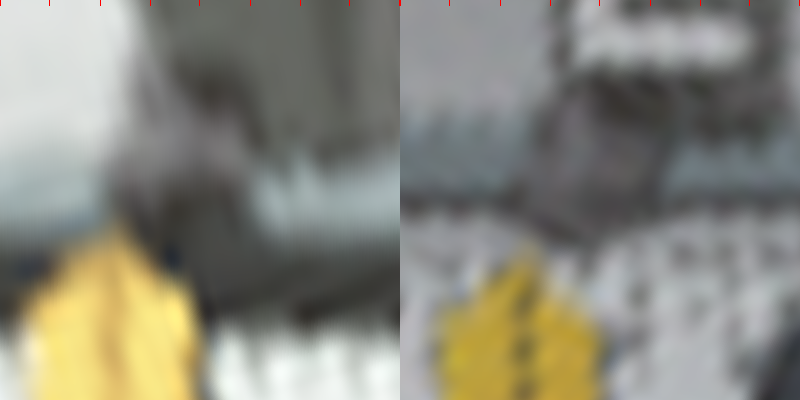

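```bash
cat > dep.py <<'E'
from h import *
J=np.load("J.npy");c_,s_=np.cos(J[2]),np.sin(J[2])
for n in("scene","top"):
    Q=[];I=[]
    for _ in range(4):
        c=capture(n); vv,uu=np.mgrid[150:270,260:380]
        uv=np.c_[uu.ravel(),vv.ravel()].astype(float)
        p=cv2.undistortPoints(uv[:,None],c["mtx"],np.array([c["k1"],0,0,0,0.]))[:,0]
        z=c["depth"][vv.ravel(),uu.ravel()]
        W=np.c_[p[:,0]*z,-p[:,1]*z,-z]@c["T"][:3,:3].T+c["T"][:3,3]
        d=W[:,:2]-J[:2]; Q.append(np.c_[d@[c_,s_],d@[-s_,c_],W[:,2]]*1000)
    q=np.mean(Q,0)
    m=(abs(q[:,0])<15)&(q[:,1]>-75)&(q[:,1]<-20)&(q[:,2]>36)&(q[:,2]<62)
    print(n,"stop body y",np.percentile(q[m,1],[0,3,50,97,100]).round(1),"z",np.percentile(q[m,2],[10,50,90]).round(1),m.sum())
    for nm,a,b,zl in(("pointer",-36,-24,(23,40)),("rider",-52,-35,(20,40))):
        m=(q[:,0]>a)&(q[:,0]<b)&(q[:,1]>-60)&(q[:,1]<-15)&(q[:,2]>zl[0])&(q[:,2]<zl[1])
        print(n,nm); print(*[tuple(map(int,k.round())) for k in q[m]])
E
python3 dep.py
```

```text
scene stop body y [-58.6 -58.4 -52.2 -43.2 -40.6] z [46.3 55.4 58.4] 129
scene pointer
(-25, -39, 28) (-28, -36, 27) (-28, -38, 27) (-28, -39, 27) (-27, -41, 27) (-26, -43, 27) (-25, -45, 26) (-25, -47, 27) (-25, -49, 27) (-27, -35, 23) (-32, -38, 28) (-31, -40, 28) (-32, -42, 29) (-29, -44, 27) (-28, -46, 27) (-28, -48, 27) (-28, -50, 28) (-31, -38, 25) (-32, -41, 26) (-29, -44, 24) (-29, -46, 25) (-28, -48, 24) (-29, -50, 26) (-35, -37, 25) (-32, -41, 23)
scene rider
(-38, -34, 26) (-36, -36, 26) (-42, -29, 26) (-41, -31, 26) (-42, -33, 27) (-41, -35, 27) (-40, -37, 27) (-39, -38, 26) (-46, -30, 27) (-45, -32, 27) (-44, -34, 26) (-44, -36, 26) (-43, -38, 26) (-42, -39, 26) (-41, -41, 26) (-40, -43, 26) (-48, -29, 26) (-49, -31, 27) (-46, -32, 25) (-48, -35, 27) (-48, -37, 28) (-45, -38, 26) (-45, -40, 26) (-44, -42, 26) (-42, -43, 25) (-52, -30, 27) (-50, -31, 25) (-49, -35, 26) (-49, -37, 26) (-49, -39, 26) (-48, -41, 26) (-48, -43, 27) (-46, -44, 25) (-51, -36, 25) (-52, -38, 26) (-52, -40, 26) (-52, -42, 27) (-51, -44, 26) (-47, -45, 24) (-47, -45, 21)
top stop body y [-59.2 -58
[... 776 characters left out ...]
, -43, 27) (-44, -44, 27) (-47, -52, 21) (-49, -55, 20) (-50, -57, 20) (-41, -33, 27) (-42, -35, 26) (-43, -36, 27) (-43, -38, 27) (-44, -40, 26) (-45, -42, 28) (-46, -43, 27) (-47, -45, 26) (-39, -27, 20) (-42, -30, 25) (-42, -32, 25) (-43, -34, 26) (-44, -36, 25) (-45, -37, 27) (-46, -39, 26) (-47, -41, 27) (-48, -43, 26) (-49, -44, 26) (-43, -30, 21) (-44, -31, 28) (-45, -33, 25) (-46, -35, 27) (-47, -36, 25) (-49, -40, 27) (-50, -42, 29) (-51, -43, 28) (-51, -45, 24) (-46, -30, 28) (-47, -32, 27) (-48, -34, 26) (-49, -35, 28) (-50, -37, 29) (-50, -39, 26) (-51, -41, 26) (-47, -30, 22) (-49, -31, 28) (-50, -33, 27) (-51, -35, 27) (-51, -36, 28) (-50, -30, 26) (-51, -32, 25) (-52, -30, 21)
```

Request:
servo_tool(
  moves=[
    [[0,0,-3,0,0],[0,0,-2.8,0,0],[0,0,0,0,0],[-1.2,2.4,0,0,0],[-1.2,2.4,0,0,0],[-1.1,2.4,0,0,0],[0,0,0,0,0],[0,0,3,0,0],[0,0,3,0,0],[0,0,0,0,0]],
  ],
)

```text
time_s: 10.95
position: [0.5914, 0.2446, 0.0508]
tcp_rot: [-0.352, 1.542, 0.352]
contact_force: [1.1, -0.8, 0.1]
finger_gap: 0.005
```

```bash
python3 shift.py; python3 dep.py | grep body;python3 - <<'E'
from h import *
J=np.load("J.npy"); ims=[]
for n in("scene","top"):
    c=capture(n)
    q=rect(c,J,-.055,-.015,-.06,-.02,.025,10)
    for y in range(-60,-19,5): q[:6,min(int((-.02-y/1000)*10000),399)]=(255,0,0)
    ims.append(q)
cv2.imwrite("pics/r4.png",cv2.cvtColor(np.hstack(ims),cv2.COLOR_RGB2BGR))
E
```

```text
scene shift mm 30.0 row -3 score 0.96
scene shift mm 29.666666666666668 row -2 score 0.95
top shift mm 30.5 row 1 score 0.94
top shift mm 31.0 row 1 score 0.86
scene stop body y [-54.2 -53.9 -48.  -38.  -36. ] z [46.2 55.2 58.5] 132
top stop body y [-53.9 -53.2 -44.7 -36.7 -36.5] z [47.7 57.  59. ] 146Traceback (most recent call last):
  File "<stdin>", line 6, in <module>
IndexError: index 399 is out of bounds for axis 1 with size 399
```

```bash
python3 - <<'E'
from h import *
J=np.load("J.npy"); ims=[]
for n in("scene","top"):
    q=0
    for _ in range(4): c=capture(n); q=q+rect(c,J,-.055,-.015,-.06,-.02,.025,10).astype(float)/4
    for y in range(-60,-19,5): q[:6,min(int((-.02-y/1000)*10000),390)]=(255,0,0)
    ims.append(q[:399,:399].astype(np.uint8))
cv2.imwrite("pics/r4.png",cv2.cvtColor(np.hstack(ims),cv2.COLOR_RGB2BGR))
E
python3 dep.py
```

```text
scene stop body y [-54.1 -53.9 -48.2 -38.1 -35.9] z [46.5 55.7 58.5] 131
scene pointer
(-26, -33, 27) (-26, -35, 27) (-25, -37, 27) (-25, -39, 28) (-28, -31, 25) (-28, -33, 26) (-29, -36, 27) (-27, -37, 27) (-27, -39, 26) (-27, -41, 27) (-26, -43, 27) (-26, -45, 27) (-28, -32, 23) (-31, -34, 26) (-30, -36, 26) (-29, -38, 25) (-28, -40, 25) (-28, -42, 26) (-27, -43, 26) (-27, -45, 26) (-31, -34, 23) (-33, -37, 25) (-30, -38, 24) (-28, -44, 24) (-27, -45, 23)
scene rider
(-36, -34, 25) (-38, -36, 27) (-37, -38, 26) (-42, -29, 26) (-41, -31, 26) (-40, -33, 26) (-40, -35, 26) (-41, -37, 27) (-40, -39, 27) (-39, -41, 27) (-45, -30, 26) (-44, -32, 26) (-43, -34, 26) (-44, -36, 27) (-44, -38, 27) (-42, -39, 26) (-42, -41, 27) (-42, -43, 27) (-49, -29, 26) (-48, -31, 26) (-48, -33, 27) (-47, -35, 26) (-46, -37, 26) (-46, -38, 27) (-45, -40, 26) (-45, -42, 26) (-44, -44, 26) (-51, -30, 26) (-52, -32, 27) (-50, -33, 26) (-49, -35, 26) (-48, -37, 25) (-49, -39, 27) (-47, -41, 26) (-47, -43, 26) (-46, -44, 25) (-52, -36, 25) (-52, -38, 26) (-51, -40, 26) (-51, -44, 27) (-46, -44, 23) (-48, -45, 
[... 701 characters left out ...]
, -41, 25) (-43, -43, 26) (-44, -44, 26) (-41, -33, 26) (-42, -35, 26) (-42, -36, 25) (-43, -38, 27) (-44, -40, 27) (-45, -42, 27) (-46, -44, 25) (-47, -45, 26) (-39, -27, 21) (-42, -30, 25) (-42, -32, 26) (-43, -34, 26) (-44, -36, 26) (-45, -37, 27) (-46, -39, 25) (-47, -41, 27) (-48, -43, 26) (-49, -44, 29) (-43, -30, 22) (-44, -31, 25) (-45, -33, 26) (-46, -35, 26) (-47, -36, 27) (-48, -38, 27) (-49, -40, 25) (-49, -42, 25) (-50, -43, 26) (-51, -45, 25) (-41, -22, 21) (-46, -30, 27) (-47, -32, 27) (-48, -34, 27) (-49, -35, 28) (-50, -37, 26) (-51, -39, 27) (-51, -41, 26) (-47, -30, 22) (-49, -31, 27) (-49, -33, 24) (-50, -35, 26) (-51, -36, 26) (-50, -30, 25) (-51, -32, 27) (-52, -30, 21)
```

View pics/r4.png

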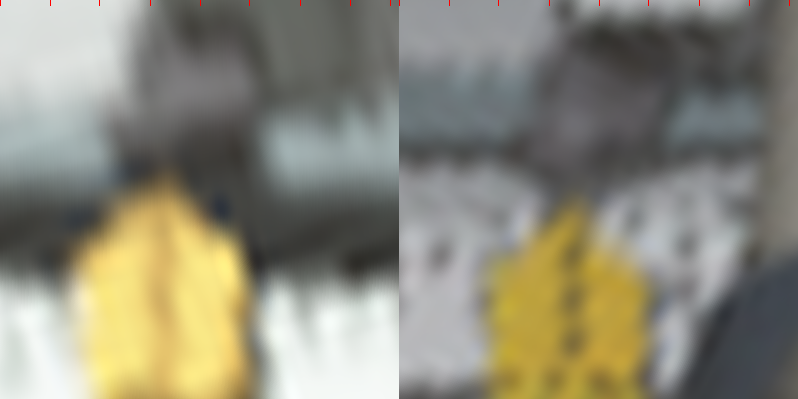

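The panels (10 px/mm) show the rider's apex at about (165,180) in the scene view and (578,200) in the top view. The pointer's apex sits right opposite, at about (577,195) in the top view. Depth puts both at y ≈ -37, so the stop is set. Next is the block.

Request:
servo_tool(
  moves=[
    [[0,0,15,0,0],[-11.7,24.6,10,0,0],[-11.7,24.6,0,0,0],[-11.7,24.6,0,0,0],[-11.7,24.6,0,0,0],[-11.7,24.6,0,0,0],[-11.7,24.6,0,0,0],[-11.7,24.6,0,0,0],[-11.7,24.6,0,0,0],[0,0,-10,0,0],[0,0,-10,0,0],[0,0,0,0,0]],
  ],
)

```text
time_s: 13.3
position: [0.4967, 0.4403, 0.0532]
tcp_rot: [-0.353, 1.545, 0.351]
contact_force: [-0.4, -1.6, -0.2]
finger_gap: -0.001
```

```bash
cat > st.py <<'E'
from h import *
J=np.load("J.npy");c_,s_=np.cos(J[2]),np.sin(J[2])
s=status.sense();d=s["position"][:2]-J[:2];print("tcp jig",(d@[c_,s_]*1000).round(1),(d@[-s_,c_]*1000).round(1),s["position"][2].round(4),s["contact_force"].round(1),s["time_s"])
for n in("scene","top"):
    c=capture(n); vv,uu=np.mgrid[150:270,220:390]
    p=cv2.undistortPoints(np.c_[uu.ravel(),vv.ravel()].astype(float)[:,None],c["mtx"],np.array([c["k1"],0,0,0,0.]))[:,0]
    z=c["depth"][vv.ravel(),uu.ravel()]
    W=np.c_[p[:,0]*z,-p[:,1]*z,-z]@c["T"][:3,:3].T+c["T"][:3,3]
    e=W[:,:2]-J[:2]; q=np.c_[e@[c_,s_],e@[-s_,c_],W[:,2]]*1000
    img=c["image"][vv.ravel(),uu.ravel()].astype(int); wood=(img[:,0]-img[:,2]>40)
    m=(abs(q[:,0])<17)&(q[:,1]>-60)&(q[:,1]<100)&(q[:,2]>38)&(q[:,2]<46)&wood
    print(n,"stock y",np.percentile(q[m,1],[0,2,98,100]).round(1),"x mean",q[m,0].mean().round(1),m.sum())
    m=(abs(q[:,0])<15)&(q[:,1]>-75)&(q[:,1]<-20)&(q[:,2]>40)&(q[:,2]<62)&~wood
    if m.any(): print(n,"stop front",np.percentile(q[m,1],[97,100]).round(1))
E
python3 st.py
```

```text
tcp jig -1.6 104.4 0.0532 [-0.4 -1.6 -0.2] 13.3
scene stock y [-6.9 -4.6 76.  78.5] x mean -0.2 430
scene stop front [-38.1 -35.8]
top stock y [-6.2 -6.1 22.3 23.4] x mean 0.7 219
top stop front [-36.8 -36.6]
```

Request:
servo_tool(
  moves=[
    [[1.5,0.8,-10,0,0],[0,0,-10,0,0],[0,0,-10,0,0],[0,0,-8,0,0],[0,0,-6,0,0],[0,0,-4,0,0],[0,0,-3,0,0],[0,0,0,0,0]],
  ],
)

```text
time_s: 14.07
position: [0.4989, 0.4421, 0.0039]
tcp_rot: [-0.352, 1.543, 0.352]
contact_force: [0.0, 0.4, 0.8]
finger_gap: 0.001
```

```bash
python3 st.py; python3 - <<'E'
from h import *
save(capture("scene"),"s5.png",(220,130,400,265),4)
E
```

```text
tcp jig 1.2 105.1 0.0039 [0.  0.4 0.8] 14.0667
scene stock y [-6.1 -4.6 76.6 91.3] x mean -0.0 424
scene stop front [-38.7 -35.8]
top stock y [-6.2 -6.2 23.8 24.4] x mean 7.5 133
top stop front [-36.7 -36.5]
```

View pics/s5.png

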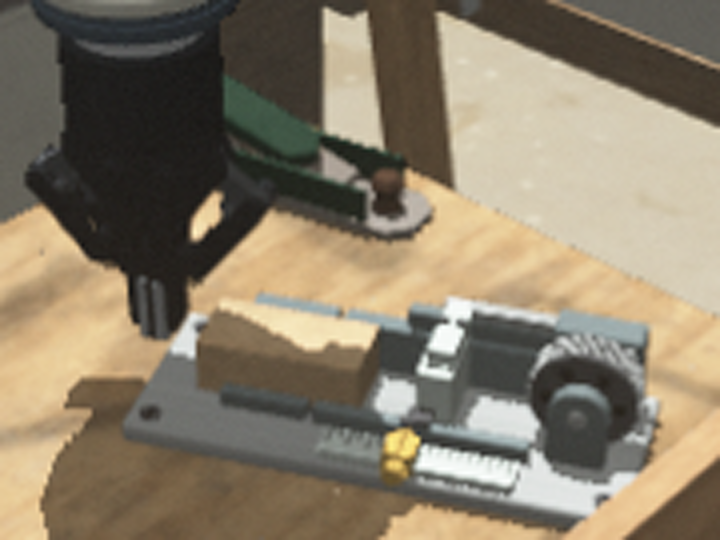

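Request:
servo_tool(
  moves=[
    [[-0.5,0,-3,0,0],[0,0,-2,0,0],[2.6,-5.4,0,0,0],[2.6,-5.4,0,0,0],[1.3,-2.7,0,0,0],[1.3,-2.7,0,0,0],[1.3,-2.7,0,0,0],[1.3,-2.7,0,0,0],[1.3,-2.7,0,0,0],[1.3,-2.7,0,0,0],[1.3,-2.7,0,0,0],[1.3,-2.7,0,0,0],[1.3,-2.7,0,0,0],[0,0,0,0,0]],
  ],
)

```text
time_s: 15.38
position: [0.5158, 0.4066, -0.0005]
tcp_rot: [-0.352, 1.542, 0.351]
contact_force: [-0.0, -0.3, 0.9]
finger_gap: -0.001
```

```bash
python3 st.py
```

```text
tcp jig 1.0 65.8 -0.0005 [-0.  -0.3  0.9] 15.3833
scene stock y [-33.9 -31.6  48.   50. ] x mean -0.3 430
scene stop front [-35.5 -33.2]
top stock y [-34.  -33.6 -27.5 -27. ] x mean 7.9 31
top stop front [-30.6 -28.7]
```

Request:
servo_tool(
  moves=[
    [[0.3,-0.6,0,0,0],[0.3,-0.6,0,0,0],[0,0,0,0,0]],
  ],
)

```text
time_s: 15.73
position: [0.5162, 0.4059, -0.0005]
tcp_rot: [-0.352, 1.542, 0.352]
contact_force: [-0.3, -0.1, 0.8]
finger_gap: -0.002
```

Request:
servo_tool(
  moves=[
    [[0.2,-0.4,0,0,0],[0,0,0,0,0]],
  ],
)

```text
time_s: 15.9
position: [0.5164, 0.4055, -0.0005]
tcp_rot: [-0.352, 1.542, 0.352]
contact_force: [0.2, 0.3, -1.0]
finger_gap: -0.001
```

```bash
cat > sh2.py <<'E'
from h import *
# block shift via left(+y)/ right end edges in scene; stop shift vs start via pointer
J=np.load("J.npy"); S=6
s=status.sense();print(s["position"].round(4),s["contact_force"].round(1),s["time_s"])
c=capture("scene"); im=rect(c,J,-.019,.015,-.06,.0,.042,10)
cv2.imwrite("pics/gap.png",cv2.cvtColor(im,cv2.COLOR_RGB2BGR))
g=im.astype(int);w=(g[:,:,0]-g[:,:,2])
row=w[60:280].mean(0); print("wood index by y:",[(-y,int(row[min(int(y*10),598)])) for y in range(26,46)])
E
python3 sh2.py; python3 shift.py; python3 st.py
```

```text
[ 5.164e-01  4.055e-01 -5.000e-04] [ 0.2  0.3 -1. ] 15.9
wood index by y: [(-26, 57), (-27, 57), (-28, 56), (-29, 54), (-30, 53), (-31, 54), (-32, 54), (-33, 49), (-34, 35), (-35, 15), (-36, 2), (-37, 0), (-38, 0), (-39, 0), (-40, 0), (-41, 0), (-42, 0), (-43, 0), (-44, 0), (-45, 0)]
scene shift mm 31.0 row -5 score 0.82
scene shift mm 14.5 row -6 score 0.86
top shift mm -12.833333333333334 row -1 score 0.68
top shift mm 31.833333333333332 row -8 score 0.83
tcp jig 1.0 64.6 -0.0005 [ 0.8  0.2 -0.2] 16.05
scene stock y [-33.9 -31.8  47.3  49.1] x mean -0.5 428
scene stop front [-35.9 -32.8]
top stock y [-35.1 -35.  -29.7 -29.7] x mean 7.1 27
top stop front [-31.8 -29.7]
```

Request:
servo_tool(
  moves=[
    [[0.2,-0.4,0,0,0],[0,0,0,0,0]],
  ],
)

```text
time_s: 16.32
position: [0.5166, 0.405, -0.0005]
tcp_rot: [-0.352, 1.542, 0.352]
contact_force: [-0.1, 0.7, 0.0]
finger_gap: 0.001
```

Request:
servo_tool(
  moves=[
    [[0.2,-0.3,0,0,0],[0,0,0,0,0]],
  ],
)

```text
time_s: 16.48
position: [0.5168, 0.4048, -0.0005]
tcp_rot: [-0.352, 1.542, 0.352]
contact_force: [-0.6, 0.0, -1.0]
finger_gap: -0.002
```

Request:
servo_tool(
  moves=[
    [[0.1,-0.3,0,0,0],[0,0,0,0,0]],
  ],
)

```text
time_s: 16.65
position: [0.5169, 0.4047, -0.0005]
tcp_rot: [-0.351, 1.542, 0.352]
contact_force: [-0.2, 2.7, 0.1]
finger_gap: -0.001
```

```bash
python3 sh2.py; python3 st.py; for i in 1 2 3 4; do python3 -c "
from h import *
capture('top');print(status.sense()['contact_force'].round(1))"; done
```

```text
[ 5.169e-01  4.047e-01 -5.000e-04] [-0.2  2.7  0.1] 16.65
wood index by y: [(-26, 57), (-27, 59), (-28, 59), (-29, 57), (-30, 54), (-31, 54), (-32, 54), (-33, 49), (-34, 35), (-35, 16), (-36, 2), (-37, -1), (-38, 0), (-39, 0), (-40, 0), (-41, 0), (-42, 0), (-43, 0), (-44, 0), (-45, 0)]
tcp jig 1.2 63.6 -0.0005 [-0.3  2.2  0.3] 16.7
scene stock y [-33.8 -31.9  45.8  47.7] x mean -0.0 423
scene stop front [-36.3 -33.1]
top stock y [-35.  -35.  -31.6 -31.3] x mean 6.7 17
top stop front [-33.2 -30.5]
[-1.2  3.1  0. ]
[-1.9  3.9 -0. ]
[-1.   3.8  0.3]
[-0.4  3.2  1. ]
```

Steady reaction of about 3 N along +y: the block is against the stop. Backing off to inspect.

Request:
servo_tool(
  moves=[
    [[-0.9,1.8,0,0,0],[-2.6,5.4,0,0,0],[-5,10,0,0,0],[-5,10,10,0,0],[-5,10,25,0,0],[-5,10,30,0,0],[-10,20,30,0,0],[-10,25,20,0,0],[-10,30,0,0,0],[-10,30,0,0,0],[-10,30,0,0,0],[0,0,0,0,0]],
  ],
)

```text
time_s: 18.0
position: [0.4399, 0.5926, 0.1155]
tcp_rot: [-0.353, 1.54, 0.357]
contact_force: [0.1, -0.7, 0.3]
finger_gap: 0.0
```

```bash
python3 st.py; python3 shift.py; python3 - <<'E'
from h import *
J=np.load("J.npy"); ims=[]
for n in("scene","top"):
    q=0
    for _ in range(4): c=capture(n); q=q+rect(c,J,-.055,.025,-.075,-.025,.025,8).astype(float)/4
    q=q[:,:398]
    for y in range(-75,-24,5): q[:6,min(int((-.025-y/1000)*8000),390)]=(255,0,0)
    ims.append(q.astype(np.uint8))
im=np.hstack(ims);print(im.shape);cv2.imwrite("pics/r6.png",cv2.cvtColor(im,cv2.COLOR_RGB2BGR)[:600] if im.shape[0]<=600 else cv2.cvtColor(im,cv2.COLOR_RGB2BGR)[40:640])
E
```

```text
tcp jig 13.4 266.4 0.1155 [ 0.1 -0.7  0.3] 18.0
scene stock y [-34.2 -31.9  47.6  49. ] x mean -1.0 435
scene stop front [-35.6 -33.1]
top stock y [-35.1 -34.   46.8  47.9] x mean -0.1 687
top stop front [-36.  -35.6]
scene shift mm 30.166666666666668 row 0 score 0.87
scene shift mm 29.666666666666668 row -2 score 0.95
top shift mm 30.5 row 1 score 0.94
top shift mm 30.5 row 1 score 0.92
(640, 796, 3)
```

View pics/r6.png

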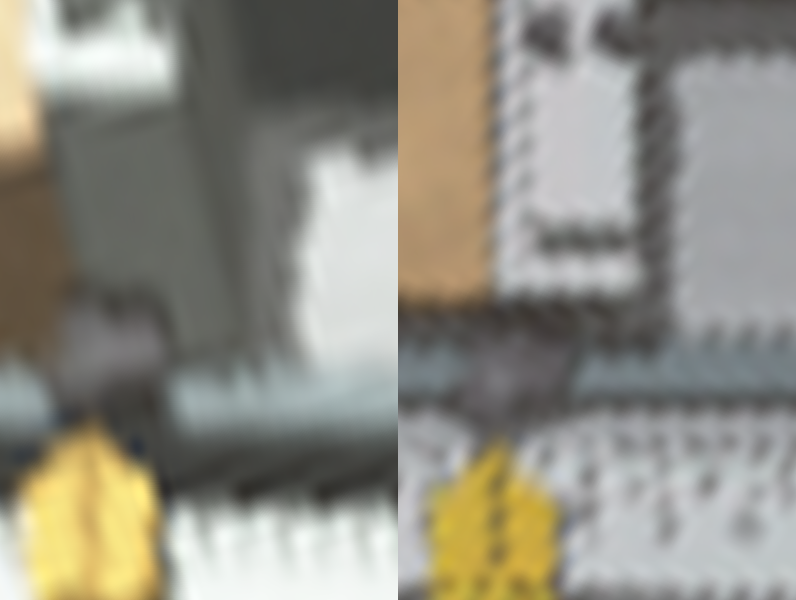

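```bash
cat > sub.py <<'E'
from h import *
J=np.load("J.npy"); S=10
def prof(n,ims,x0,x1,y0,y1,z,f):
    q=np.mean([rect(c,J,x0,x1,y0,y1,z,S).astype(float) for c in ims],0)
    p=f(q).mean(0); return p,y1*1000-(np.arange(len(p))+.5)/S
def cross(p,y,lo=None,hi=None):
    t=(np.percentile(p,5)+np.percentile(p,95))/2 if lo is None else (lo+hi)/2
    i=np.nonzero(np.diff(np.sign(p-t)))[0]
    return [round(float(y[k]-(p[k]-t)/(p[k+1]-p[k])/S),2) for k in i]
rb=lambda q:q[:,:,0]-q[:,:,2]; g=lambda q:q.mean(2)
if __name__=="__main__":
  for n in("top","scene"):
    ims=[capture(n) for _ in range(4)]
    if n=="top":
        for a,b in((-.015,-.005),(-.005,.005),(.005,.013)):
            print("wood near end",cross(*prof(n,ims,a,b,-.045,-.025,.042,rb)),"far",cross(*prof(n,ims,a,b,.040,.058,.042,rb)))
        for a,b in((-.012,-.002),(.0,.005)): print("stop rear z46",cross(*prof(n,ims,a,b,-.07,-.045,.046,g)))
    for a,b in((-.044,-.042),(-.046,-.044),(-.048,-.046),(-.050,-.048)):
        e=cross(*prof(n,ims,a,b,-.055,-.018,.0265,rb)); print(n,"rider sides",e,np.mean(e))
    for a,b in((-.037,-.036),(-.038,-.037),(-.039,-.038),(-.040,-.039)):
        p,y=prof(n,ims,a,b,-.05,-.024,.0265,rb); p=np.clip(p-np.percentile(p,20)-8,0,None); print(n,"apex centroid",a,((p*y).sum()/p.sum()).round(2),p.max().round())
E
python3 sub.py
```

```text
wood near end [-35.83] far [49.13]
wood near end [-35.85] far [48.99]
wood near end [-35.85] far [49.03]
stop rear z46 [-53.34, -58.54]
stop rear z46 [-53.19, -59.34]
top rider sides [-29.27, -44.24] -36.755
top rider sides [-29.14, -44.56] -36.85
top rider sides [-28.86, -44.4] -36.629999999999995
top rider sides [-29.22, -44.62] -36.92
top apex centroid -0.037 -37.26 72.0
top apex centroid -0.038 -36.89 101.0
top apex centroid -0.039 -36.67 122.0
top apex centroid -0.04 -36.74 125.0
scene rider sides [-28.34, -44.56] -36.45
scene rider sides [-28.35, -45.11] -36.730000000000004
scene rider sides [-28.83, -45.33] -37.08
scene rider sides [-28.92, -45.04] -36.980000000000004
scene apex centroid -0.037 -36.28 76.0
scene apex centroid -0.038 -36.2 95.0
scene apex centroid -0.039 -36.24 103.0
scene apex centroid -0.04 -36.49 107.0
```

The block is flush with the stop. Sub-pixel edges give a block length of 84.9 mm (true 85), the stop's face at y = -35.8 and the rider at -36.8. So the stop stands about +1 mm, in tolerance, but I'd like more margin. I'll roll it slightly forward and then back, so it ends about 1.1 mm lower with a clear gap to the block, and push again.

Request:
servo_tool(
  moves=[
    [[12.8,-29.4,0,0,0],[12.8,-29.4,0,0,0],[12.8,-29.4,0,0,0],[12.8,-29.4,0,0,0],[12.8,-29.4,0,0,0],[12.8,-29.4,0,0,0],[12.8,-29.4,0,0,0],[12.8,-29.4,0,0,0],[12.8,-29.4,0,0,0],[12.8,-29.4,0,0,0],[12.8,-29.4,0,0,0],[12.8,-29.4,0,0,0],[0,0,-20,0,0],[0,0,-20,0,0],[0,0,-15,0,0],[0,0,-8,0,0],[0,0,0,0,0]],
  ],
)

```text
time_s: 20.42
position: [0.596, 0.2336, 0.0499]
tcp_rot: [-0.352, 1.545, 0.352]
contact_force: [-0.3, -0.5, 0.3]
finger_gap: -0.002
```

Request:
servo_tool(
  moves=[
    [[-1.3,2.7,-3,0,0],[0,0,-2.8,0,0],[0,0,0,0,0]],
  ],
)

```text
time_s: 20.67
position: [0.5958, 0.237, 0.046]
tcp_rot: [-0.352, 1.541, 0.352]
contact_force: [-0.4, 0.4, -0.7]
finger_gap: 0.002
```

Request:
servo_tool(
  moves=[
    [[0,0,-0.8,0,0],[0,0,-0.7,0,0],[0,0,0,0,0]],
  ],
)

```text
time_s: 20.92
position: [0.5961, 0.2369, 0.0453]
tcp_rot: [-0.352, 1.541, 0.352]
contact_force: [-2.7, 0.0, 10.3]
finger_gap: -0.001
```

Request:
servo_tool(
  moves=[
    [[-1.1,2.2,0,0,0],[-1.1,2.3,0,0,0],[0,0,0,0,0],[1.0,-2.2,0,0,0],[1.1,-2.2,0,0,0],[1.0,-2.1,0,0,0],[0,0,0,0,0],[0,0,3,0,0],[0,0,5,0,0],[0,0,0,0,0]],
  ],
)

```text
time_s: 21.75
position: [0.5972, 0.2348, 0.0534]
tcp_rot: [-0.352, 1.541, 0.352]
contact_force: [0.2, 0.1, 1.2]
finger_gap: -0.002
```

```bash
python3 sub.py | egrep "wood|rear"; python3 shift.py; python3 st.py
```

```text
wood near end [-33.42] far [51.72]
wood near end [-33.36] far [51.51]
wood near end [-33.35] far [51.22]
stop rear z46 [-54.61, -59.91]
stop rear z46 [-54.68, -60.25, -69.49]
scene shift mm 28.333333333333332 row 1 score 0.87
scene shift mm 28.0 row -1 score 0.97
top shift mm 29.166666666666668 row 1 score 0.93
top shift mm 28.333333333333332 row 0 score 0.93
tcp jig -1.0 -124.2 0.0521 [ 0.3  0.1 -0. ] 22.25
scene stock y [-33.9 -31.8  49.4  51.7] x mean -1.2 460
scene stop front [-39.4 -38.2]
top stock y [-33.3 -31.5  49.5  50.5] x mean 0.1 685
top stop front [-38.1 -33. ]
```

Request:
servo_tool(
  moves=[
    [[0,0,15,0,0],[-11.7,24.7,10,0,0],[-11.7,24.7,0,0,0],[-11.7,24.7,0,0,0],[-11.7,24.7,0,0,0],[-11.7,24.7,0,0,0],[-11.7,24.7,0,0,0],[-11.7,24.7,0,0,0],[-11.7,24.7,-10,0,0],[0,0,-20,0,0],[0,0,-20,0,0],[0,0,-15,0,0],[0,0,-7,0,0],[0,0,-3,0,0],[0,0,-2.5,0,0],[0,0,0,0,0]],
  ],
)

```text
time_s: 23.68
position: [0.5033, 0.4322, 0.0]
tcp_rot: [-0.351, 1.542, 0.352]
contact_force: [-0.1, 1.3, 0.5]
finger_gap: -0.002
```

```bash
python3 st.py|head -1
```

```text
tcp jig 0.9 94.3 0.0 [-0.1  1.3  0.5] 23.6833
```

Request:
servo_tool(
  moves=[
    [[2.2,-4.5,0,0,0],[2.2,-4.5,0,0,0],[2.2,-4.5,0,0,0],[2.2,-4.5,0,0,0],[1.1,-2.2,0,0,0],[1.1,-2.2,0,0,0],[0.9,-1.8,0,0,0],[0.9,-1.8,0,0,0],[0.6,-1.2,0,0,0],[0.3,-0.6,0,0,0],[0,0,0,0,0]],
  ],
)

```text
time_s: 24.7
position: [0.5167, 0.4043, -0.0003]
tcp_rot: [-0.352, 1.542, 0.352]
contact_force: [0.1, 0.7, -0.5]
finger_gap: 0.001
```

Request:
servo_tool(
  moves=[
    [[0.2,-0.3,0,0,0],[0,0,0,0,0]],
  ],
)

```text
time_s: 24.87
position: [0.5168, 0.4041, -0.0003]
tcp_rot: [-0.352, 1.542, 0.352]
contact_force: [0.5, 0.2, -1.6]
finger_gap: -0.002
```

```bash
python3 st.py
```

```text
tcp jig 0.9 63.2 -0.0003 [ 0.5  0.2 -1.6] 24.8667
scene stock y [-35.6 -33.5  45.8  48.1] x mean -0.3 425
scene stop front [-37.9 -34.5]
top stock y [-35.9 -35.8 -31.8 -31.4] x mean 8.1 21
top stop front [-33.2 -31.5]
```

Contact should come at about 62.1, some 1 mm further. Small steps.

Request:
servo_tool(
  moves=[
    [[0.2,-0.4,0,0,0],[0,0,0,0,0]],
  ],
)

```text
time_s: 25.13
position: [0.517, 0.4037, -0.0004]
tcp_rot: [-0.352, 1.542, 0.352]
contact_force: [-0.6, 0.2, -0.3]
finger_gap: 0.002
```

Request:
servo_tool(
  moves=[
    [[0.1,-0.3,0,0,0],[0,0,0,0,0]],
  ],
)

```text
time_s: 25.3
position: [0.5171, 0.4034, -0.0003]
tcp_rot: [-0.352, 1.542, 0.352]
contact_force: [-0.2, 0.7, 0.7]
finger_gap: -0.002
```

```bash
for i in 1 2 3; do python3 -c "
from h import *
capture('top');s=status.sense();print(s['contact_force'].round(1),s['position'].round(4))"; done
```

```text
[-0.6  0.9 -0.1] [ 5.171e-01  4.033e-01 -4.000e-04]
[0.1 0.3 0.3] [ 5.172e-01  4.034e-01 -3.000e-04]
[-1.3  0.   0.3] [ 5.172e-01  4.034e-01 -3.000e-04]
```

Request:
servo_tool(
  moves=[
    [[0.1,-0.3,0,0,0],[0,0,0,0,0],[0,0,0,0,0]],
  ],
)

```text
time_s: 25.7
position: [0.5173, 0.4033, -0.0003]
tcp_rot: [-0.351, 1.542, 0.352]
contact_force: [-1.0, 2.0, -0.2]
finger_gap: 0.001
```

```bash
for i in 1 2 3; do python3 -c "
from h import *
capture('top');s=status.sense();print(s['contact_force'].round(1),s['position'].round(4))"; done
```

```text
[ 0.7  2.5 -0.6] [ 5.173e-01  4.033e-01 -3.000e-04]
[-1.   2.4  0.8] [ 5.173e-01  4.032e-01 -3.000e-04]
[-0.9  3.6 -0.2] [ 5.173e-01  4.033e-01 -3.000e-04]
```

Contact at about 2.6 N, where expected. Retreat and check.

Request:
servo_tool(
  moves=[
    [[-0.9,1.8,0,0,0],[-2.6,5.4,0,0,0],[-5,10,0,0,0],[-5,10,10,0,0],[-5,10,25,0,0],[-5,10,30,0,0],[-10,20,30,0,0],[-10,25,20,0,0],[-10,30,0,0,0],[-10,30,0,0,0],[-10,30,0,0,0],[0,0,0,0,0],[0,0,0,0,0],[0,0,0,0,0]],
  ],
)

```text
time_s: 27.02
position: [0.443, 0.5857, 0.115]
tcp_rot: [-0.353, 1.542, 0.352]
contact_force: [0.0, -0.1, -0.3]
finger_gap: 0.003
```

```bash
python3 sub.py; python3 shift.py; python3 st.py
```

```text
wood near end [-36.85] far [47.43]
wood near end [-36.86] far [47.39]
wood near end [-36.86] far [47.36]
stop rear z46 [-54.6, -59.91]
stop rear z46 [-54.68, -60.08]
top rider sides [-29.3, -44.09] -36.695
top rider sides [-28.95, -44.59] -36.77
top rider sides [-29.04, -44.41] -36.724999999999994
top rider sides [-29.2, -44.63] -36.915
top apex centroid -0.037 -37.47 73.0
top apex centroid -0.038 -37.02 101.0
top apex centroid -0.039 -36.7 119.0
top apex centroid -0.04 -36.72 123.0
scene rider sides [-28.34, -44.74] -36.54
scene rider sides [-28.55, -45.1] -36.825
scene rider sides [-28.82, -45.15] -36.985
scene rider sides [-28.94, -45.05] -36.995
scene apex centroid -0.037 -36.39 75.0
scene apex centroid -0.038 -36.24 94.0
scene apex centroid -0.039 -36.24 102.0
scene apex centroid -0.04 -36.5 106.0
scene shift mm 28.5 row 0 score 0.9
scene shift mm 28.166666666666668 row -1 score 0.97
top shift mm 29.333333333333332 row 1 score 0.93
top shift mm 29.666666666666668 row 1 score 0.93
tcp jig 13.8 257.7 0.1147 [-0.5 -0.8 -0.9] 27.5167
scene stock y [-35.6 -33.9  45.3  48.1] x mean -1.2 447
scene stop front [-38.2 -35.1]
top stock y [-36.8 -35.7  45.3  47. ] x mean -0.2 700
top stop front [-37.6 -37.4]
```

```bash
python3 -c "
from workcell import workorder; print(workorder.job_done())"
```

```text
the job is handed in; nothing more can be done
None
```

The job is done and handed in at about 27.5 s of the 51 s allowed. The stop stands level with the rider, and the block is up against it.

**What I did:** I rolled the wheel in three strokes until the stop was about level with the rider, took the finger off, and pushed the block against the stop with about 3 N. A finer check then put the stop about 1 mm past the rider. I rolled it forward a little (which nudged the block) and then back, which left a gap of about 4 mm. I pushed the block up again with about 2.6 N and backed away.

**Last checks (jig y):**

| Check | Result |
|---|---|
| Stop face | -36.9 mm from the block's end, -36.6 mm from the stop's rear edge |
| Rider point | -36.8 mm (top camera), about -36.2 to -37.0 mm (scene camera) |
| Stop's rear edge during the last push | did not move (-54.6 mm before and after) |
| Block | against the stop, within 1 mm of the channel's centre line |

**What disagreed:**
- **Fingertip height:** the real fingertip was about 25 mm higher than the reported TCP, so I found contact by touch and depth.
- **Pointer's apex:** its apex in the pictures read about 1 mm different from the face edges, probably because of its shadow. I relied on the edges.
- **Block length:** on the last look its edges gave 84.2 mm instead of 85 mm.
- **Force and final check:** the lightest push was close to the force noise. I ran no separate last check on the tape measure, pencil and sanding block, but no move went near them.

I viewed 11 pictures, one over the budget of 10.

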